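Hang the potter's profile boards on their hook, large one behind

ROBOT

A 6-joint arm with a two-finger parallel gripper is mounted at the origin on the work surface. World frame = base frame: x ahead of the robot, y to its left, z up, the work surface at z = 0. Lengths are in m, angles in rad, forces in N, time in s.
With the tool pointing down it reaches from about 0.35 to 0.975 m from the base axis. Payload 4.9 kg.
Tool frame: the origin (TCP) lies midway between the tips of the shut fingers; the grasp point (between the pads) lies 19 mm behind it; z points along the fingers, y is the direction in which the jaws open and shut (so a half turn about z gives the same grasp; the last joint's range is limited). The gripper opens to 85 mm and grips with 20 to 120 N. Pads are 22 mm wide; open, the fingers measure 114 mm over their backs; the gripper's body (76 mm by 85 mm) begins 54 mm behind the grasp point. The pads swing forward as they close: fully open they stand 13 mm farther back than shut.
Start: joints at [-1.361, 0.053, 1.613, -0, 1.476, -0.119], TCP at [0.202, -0.592, 0.231] pointing down, gripper open.
Joint ranges: [-3.01, 3.01], [-1.01, 2.22], [0.06, 2.58], [-1.02, 4.17], [0.09, 2.62], [-3.14, 3.14]. Speed limits (rad/s): [2.57, 2.57, 3.14, 3.14, 3.14, 3.14].

INTERFACE

Orientations are given as a unit quaternion [w, x, y, z].
In Python, from plant import state, grab_frame, camera_info, job_done, cut_out gives the robot as it stands.
- The arm moves only by the tool step_arm, never from a script. Its argument "moves" is a list of rows, each a list of 7 numbers: the shift along the tool's x, y, z in m, then the turn, a rotation vector about the tool's x, y, z in rad, then the finger opening in m, from 0 to 0.0854. A call has 1 to 8 rows; each row shifts and turns the commanded pose from where the row before left it, along the tool's axes as they then stand; what a row does not reach is not made up. A row lasts 1/10 s, in which the tool goes at most 50 mm and 8.59 degrees, less where a joint would pass 70% of its speed; a pose out of reach is approached as far as the arm can. A call is refused whole if a number of a shift passes 0.05 or a number of a turn 0.15, either way. A call with a gripper value outside its range is refused whole. The fingers move at their own pace and stop on an object; the grip force is fixed at half the most. Time passes only in rows, so rows that do not move let the fingers close. It gives the time, the measured TCP pose, the force and the opening at its end, in the units of the state.
- state(): the state, without advancing time (a new reading comes with each control period).
- grab_frame(name): name is "scene" or "top" or "wrist"; returns (picture, depth): 384x512x3 uint8, red, green, blue; 384x512 float32, m along the optical axis (not along the pixel's ray), 0 where there is no reading.
- camera_info(name): a dict with "intrinsics" (3x3 intrinsics, pixels), "dist_coeffs" ([k1, k2, p1, p2, k3] as OpenCV has them; the pictures are not rectified), "world_from_camera" (4x4, takes a point from camera to world coordinates). Camera axes: x right, y down, z forward; pixel columns grow to the right and rows downward; lengths in m; the calibration is good to about 2 mm. A picture is of the moment at which its call begins: read the wrist's pose just before it. camera_info takes no time and is no camera call; for the wrist camera it gives the pose at the moment of the call.
- job_done(): hands the job in, once; it reports no verdict.
Trained networks look in the newest picture that a camera, given by its name, has taken for a name from the list of things; names that differ only in an ending like _2 or _b are one class to them, and where a whole thing is asked for, a point or a joint stands for the part that bears it (a point fixed in the world has none). Each returns a list of dicts, best first, with "conf" (0 to 1); they miss things now and then, are a little off and sometimes report something else, mostly with a low value. They report only what shows in the picture. A call takes as long as a camera call.
- cut_out(camera, query): "mask" (384x512 bool, what is visible of it) and "point" ([column, row] in pixels, amid what is visible of it).
The state is a dict: "time": time; "joint_pos": joint angles; "joint_vel": joint speeds; "joint_efforts": joint torques, N m; "tool_pos": TCP position; "tool_rot": TCP orientation; "contact_force": force on the tool from outside, world axes, zero at the start; "ft_torque": the same for the moment, N m; "gripper_width": opening from 0.0 (shut) to 1.0 (fully open).
Only numpy, scipy, OpenCV 4.12 (cv2) and the standard library are available. Lean on these libraries where they do the work, as an engineer would, in place of code of your own. Each camera call takes 0.05 s, during which the arm holds its last target.

TASK

Put the two windowed plywood profile boards away on the flat-bar hook: hang the large one by its window first, then the small one in front of it. Both should end up hanging freely and still on the straight part of the hook, behind its upturned end; leave the board that has no window standing in the slotted stand.

Things in the scene. Friction and masses are not known exactly. Their poses are not given: they have to be found in the camera images.
- large_mid (a point): Large windowed plywood board, 150 mm wide, 210 tall, 12 thick, about 0.2 kg, upright in one slot of the stand. Point: centre of its square window, 122 mm above its bottom edge. Window 64 x 64 mm; over it a crosspiece 16 mm high, 26 thick (x), 100 wide; on that a centred grip lug 26 mm wide, 12 thick, 48 to 88 mm above this point. Axes: z up, x through the thickness, y along the width.
- small_mid (a point): Small windowed plywood board, 110 mm wide, 180 tall, 12 thick, about 0.12 kg, upright in one slot of the stand. Point: centre of its square window, 92 mm above its bottom edge. Window 64 x 64 mm; over it a crosspiece 16 mm high, 26 thick (x), 100 wide; on that a centred grip lug 26 mm wide, 12 thick, 48 to 88 mm above this point. Axes: z up, x through the thickness, y along the width.
- solid_mid (a point): Solid plywood board, no window or lug, 130 mm wide, 130 tall, 12 thick, in one slot; leave it. Point: its centre; axes as the others. Stand: wood, fixed, three parallel slots 60 mm apart (any board in any slot); slot floor 12 mm above the table, slot walls 40 mm tall above that. Loose things up to 90 mm tall stand between stand and hook.
- hook_end (a point): Fixed steel hook: level flat bar 24 mm wide, 8 thick, its top 200 mm above the table, on a 30 mm square column. Point: on the bar's top, centre line, at its free end, where a lip (8 mm thick, 24 wide) stands 20 mm up. Axes: x along the bar from here to the column (120 mm on; column top 14 mm above the bar's), y across, z up. Free end points roughly at the robot. Foot plate 12 mm thick.

How it is judged:
By the outcome, as a careful person would: the job done as asked, in the order asked, and still so for the second after the job is handed in, with the robot touching nothing.
It also fails if it takes over 67 s, if anything falls off the work surface, if the arm or the gripper's body presses on something with over 40 N, if the wrist force passes 120 N, or if a joint passes its speed limit or range.

## Working session

There is one attempt and no reset: what is moved stays moved. The work goes in short steps, Python scripts to look and compute and a tool call to move; the robot and the scene stay as the last step left them, time stands still between calls to the robot, and variables do not carry over. Pictures are saved under pics/ and viewed, and the job is handed in when it is done.

Besides the shell and the picture viewer there is one more tool, called as name([rows], argument=value, ...), one row to a line, values as JSON. step_arm: Moves the arm, as the interface text tells. Its arguments: {"type":"object","properties":{"moves":{"type":"array"}},"required":["moves"]}

```bash
ls; mkdir -p pics
cat > h.py <<'E'
import numpy as np,cv2
from plant import state,grab_frame,camera_info,job_done,cut_out
from scipy.spatial.transform import Rotation as R
def save(n,im): cv2.imwrite('pics/'+n+'.png',cv2.cvtColor(im,cv2.COLOR_RGB2BGR))
def cloud(name,depth,info=None):
    c=info or camera_info(name); K=np.array(c['intrinsics']);D=np.array(c['dist_coeffs']);T=np.array(c['world_from_camera'])
    h,w=depth.shape; u,v=np.meshgrid(np.arange(w),np.arange(h))
    p=cv2.undistortPoints(np.stack([u,v],-1).reshape(-1,1,2).astype(np.float64),K,D).reshape(h,w,2)
    P=np.dstack([p[...,0]*depth,p[...,1]*depth,depth])
    return P@T[:3,:3].T+T[:3,3]
E
python3 - <<'E'
from h import *
for n in ['scene','top']:
    im,d=grab_frame(n); save(n+'0',im); np.savez(n+'0.npz',im=im,d=d)
    print(n,np.round(camera_info(n)['world_from_camera'],3).tolist(),np.round(camera_info(n)['intrinsics'],1).tolist())
    for q in ['large_mid','small_mid','solid_mid','hook_end']:
        for r in cut_out(n,q)[:2]: print(q,r['conf'],r['point'],r['mask'].sum())
print(state())
E
```

```text
pics
scene [[0.479, 0.548, -0.685, 1.23], [0.878, -0.299, 0.375, -0.423], [0.001, -0.781, -0.624, 0.797], [0.0, 0.0, 0.0, 1.0]] [[455.6, 0.0, 260.6], [0.0, 455.6, 193.5], [0.0, 0.0, 1.0]]
large_mid 0.94 [150.5, 235.8] 2810
small_mid 0.75 [135.2, 220.3] 800
solid_mid 0.97 [168.1, 273.6] 2354
hook_end 0.56 [359.1, 224.2] 3694
top [[0.006, -0.982, 0.188, 0.388], [-1.0, -0.005, 0.008, -0.042], [-0.007, -0.188, -0.982, 0.831], [0.0, 0.0, 0.0, 1.0]] [[370.7, 0.0, 260.1], [0.0, 370.7, 189.8], [0.0, 0.0, 1.0]]
large_mid 0.93 [392.5, 182.7] 1454
small_mid 0.6 [401.8, 213.3] 891
solid_mid 0.91 [379.3, 157.7] 1017
hook_end 0.62 [158.4, 159.9] 4408
{'time': 0.5, 'joint_pos': array([-1.36098584e+00,  5.27279722e-02,  1.61291464e+00,  1.87431179e-05,
        1.47598790e+00, -1.18981372e-01]), 'joint_vel': array([-2.26092181e-03,  4.43130462e-05, -3.41002677e-03, -9.82754887e-04,
        1.15729210e-04,  9.78876037e-04]), 'joint_efforts': array([ 1.26179730e-03, -3.93211699e+01, -3.70026720e+01, -1.41748310e-04,
        1.28853306e-03, -2.10796782e-05]), 'tool_pos': array([ 0.20182432, -0.59149416,  0.23127746]), 'tool_rot': array([-1.93327908e-05,  9.86517541e-01,  1.63655558e-01,  8.46048989e-06]), 'contact_force': array([ 0.23709199,  0.72565962, -0.60639043]), 'ft_torque': array([0.01762926, 0.05080779, 0.01786267]), 'gripper_width': 0.9990001888666885}
```

View pics/scene0.png

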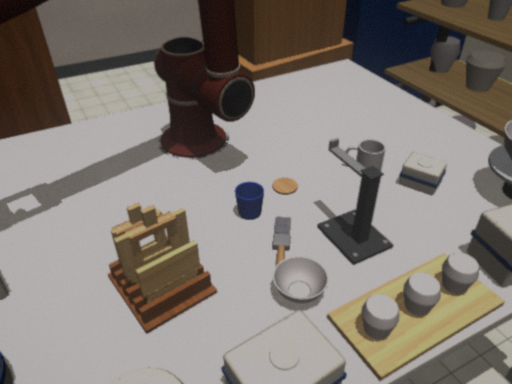

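View pics/top0.png

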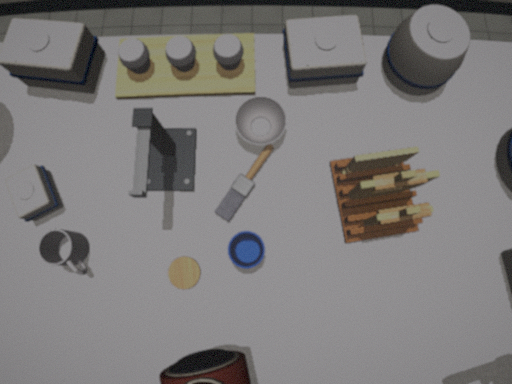

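The stand is at about (380,195) in the top view. From far to near it holds the solid board, the large board (lug at about (390,180)) and the small board. The hook is at about (145,155), with its lip at (138,190).

Run:
```python
from h import *
for n in ['top','scene']:
    f=np.load(n+'0.npz'); d=f['d']; C=cloud(n,d); np.save(n+'C.npy',C)
    im=f['im']
    x,y,z=C[...,0],C[...,1],C[...,2]
    # stand region
    st=(x>0.2)&(x<0.6)&(y<-0.2)&(y>-0.55)&(d>0)
    print(n,'stand z pct',np.percentile(z[st],[1,50,90,99]))
    for lo,hi in [(0.2,0.226),(0.17,0.193),(0.12,0.16)]:
        m=st&(z>lo)&(z<hi); k,l=cv2.connectedComponents(m.astype(np.uint8))
        for i in range(1,k):
            p=C[l==i]
            if len(p)>12:
                rc,(w,h),a=cv2.minAreaRect((p[:,:2]*1000).astype(np.float32)); print(lo,len(p),np.round(p.mean(0),4),np.round(p.min(0),3),np.round(p.max(0),3),'rect',np.round([*rc,w,h,a],1))
    hk=(y>0.08)&(y<0.4)&(x>0.25)&(x<0.75)&(d>0)
    for lo,hi in [(0.19,0.206),(0.209,0.24)]:
        m=hk&(z>lo)&(z<hi); k,l=cv2.connectedComponents(m.astype(np.uint8))
        for i in range(1,k):
            p=C[l==i]
            if len(p)>5:
                rc,(w,h),a=cv2.minAreaRect((p[:,:2]*1000).astype(np.float32)); print('hook',lo,len(p),np.round(p.mean(0),4),np.round(p.min(0),3),np.round(p.max(0),3),'rect',np.round([*rc,w,h,a],1))
im=np.load('top0.npz')['im']
save('crop1',cv2.resize(im[130:260,310:450],None,fx=5,fy=4.5,interpolation=2)[:600,:800])
save('crop2',cv2.resize(im[90:220,90:230],None,fx=5,fy=4.5,interpolation=2)[:600,:800])
```

```text
top stand z pct [-0.00297567  0.00084614  0.09540745  0.18863682]
0.2 152 [ 0.5327 -0.2896  0.2183] [ 0.527 -0.305  0.2  ] [ 0.541 -0.278  0.224] rect [ 533.8 -290.9   12.5   27.8    7.9]
0.17 809 [ 0.5318 -0.2859  0.1815] [ 0.515 -0.365  0.17 ] [ 0.554 -0.217  0.193] rect [ 534.8 -290.5   26.3  149.8    8.8]
0.17 119 [ 0.4753 -0.3038  0.1877] [ 0.468 -0.319  0.17 ] [ 0.483 -0.292  0.193] rect [ 476.  -306.1   12.4   26.2    8.7]
0.12 479 [ 0.5893 -0.2742  0.1379] [ 0.577 -0.35   0.12 ] [ 0.599 -0.218  0.146] rect [ 593.1 -284.1   12.5  132.1    9.5]
0.12 91 [ 0.5212 -0.2281  0.1394] [ 0.517 -0.255  0.12 ] [ 0.529 -0.216  0.16 ] rect [ 520.3 -234.4   39.6   11.2   80.9]
0.12 685 [ 0.4741 -0.3007  0.1509] [ 0.456 -0.364  0.122] [ 0.496 -0.251  0.16 ] rect [ 476.  -307.6   26.5  113.5    8.9]
hook 0.19 981 [0.566  0.1737 0.1999] [0.496 0.16  0.191] [0.653 0.189 0.205] rect [574.6 175.7  29.1 157.   89. ]
hook 0.209 377 [0.638  0.1747 0.2142] [0.62  0.157 0.211] [0.657 0.193 0.217] rect [6.387e+02 1.754e+02 3.710e+01 3.580e+01 6.000e-01]
hook 0.209 95 [0.4996 0.1743 0.2186] [0.496 0.163
[... 777 characters left out ...]
98] [ 0.525 -0.262  0.12 ] [ 0.538 -0.217  0.16 ] rect [ 533.  -239.9   44.2   13.2   85.2]
0.12 353 [ 0.5491 -0.3457  0.1401] [ 0.54  -0.367  0.12 ] [ 0.555 -0.322  0.16 ] rect [ 549.3 -345.4   45.7   14.2   82.9]
0.12 406 [ 0.5938 -0.2597  0.1371] [ 0.58  -0.341  0.12 ] [ 0.6   -0.22   0.145] rect [ 595.5 -280.4   14.4  120.6    8.7]
hook 0.19 488 [0.5784 0.1695 0.1993] [0.497 0.157 0.19 ] [0.657 0.19  0.206] rect [577.1 171.9 159.8  33.1   1.2]
hook 0.209 58 [0.5023 0.1722 0.2161] [0.496 0.16  0.209] [0.508 0.186 0.222] rect [502.1 173.   10.3  25.9   6.3]
hook 0.209 195 [0.6414 0.1728 0.2142] [0.621 0.154 0.209] [0.66  0.193 0.217] rect [6.408e+02 1.737e+02 3.860e+01 3.900e+01 2.000e-01]
```

View pics/crop1.png

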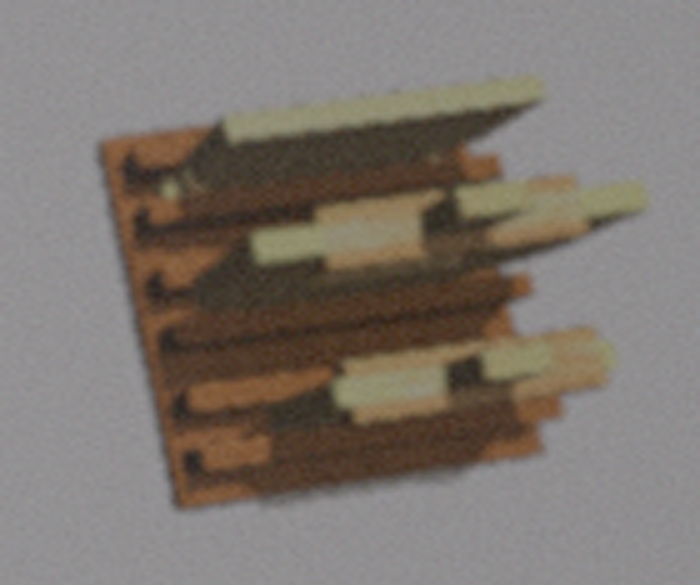

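View pics/crop2.png

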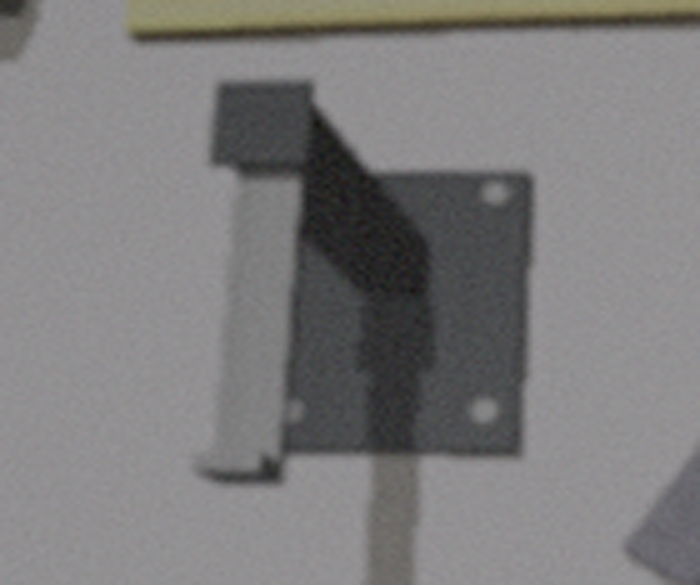

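```bash
cat >> h.py <<'E'
def togo(x,y,z,yaw_deg):
    """tool-frame shift to world target AFTER the turn, with turn about tool z (tool down), yaw=dir of tool x"""
    s=state(); q=s['tool_rot']; Rm=R.from_quat([q[1],q[2],q[3],q[0]])
    a=np.radians(yaw_deg); Rt=R.from_matrix(np.array([[np.cos(a),np.sin(a),0],[np.sin(a),-np.cos(a),0],[0,0,-1]]).T if 0 else np.column_stack([[np.cos(a),np.sin(a),0],[np.sin(a),-np.cos(a),0],[0,0,-1]]))
    rv=(Rm.inv()*Rt).as_rotvec()
    d=np.array([x,y,z])-s['tool_pos']
    print('t',round(s['time'],2),'pos',np.round(s['tool_pos'],4),'yaw',np.round(np.degrees(np.arctan2(*Rm.as_matrix()[[1,0],[0,0]])),2),'F',np.round(s['contact_force'],1),'w',round(s['gripper_width'],3))
    print('turn',np.round(rv,4),'shift after turn',np.round(Rt.inv().apply(d),4),'shift now',np.round(Rm.inv().apply(d),4))
E
python3 - <<'E'
from h import *
togo(0.5353,-0.2917,0.27,8.7)
C=np.load('topC.npy')
x,y,z=C[...,0],C[...,1],C[...,2]
m=(x>0.3)&(x<0.75)&(y>-0.2)&(y<0.4)&(z>0.02)
k,l=cv2.connectedComponents(m.astype(np.uint8))
for i in range(1,k):
    p=C[l==i]
    if len(p)>30: print(len(p),p.min(0).round(3),p.max(0).round(3))
E
```

```text
t 0.5 pos [ 0.2018 -0.5915  0.2313] yaw 18.84 F [ 0.2  0.7 -0.6] w 0.999
turn [-0.     -0.      0.1769] shift after turn [ 0.375  -0.2459 -0.0387] shift now [ 0.4124 -0.1761 -0.0387]
1063 [ 0.388 -0.093  0.02 ] [0.75  0.023 0.831]
2045 [ 0.388 -0.042  0.02 ] [0.657 0.193 0.831]
163 [ 0.531 -0.022  0.02 ] [0.579 0.027 0.024]
770 [ 0.354 -0.042  0.02 ] [0.447 0.4   0.831]
562 [ 0.373 -0.045  0.02 ] [0.447 0.028 0.08 ]
```

step_arm([
  [0,0,-0.02,0,0,0.088,0.085],
  [0,0,-0.02,0,0,0.088,0.085],
  [0.0375,-0.0246,0,0,0,0,0.085],
  [0.0375,-0.0246,0,0,0,0,0.085],
  [0.0375,-0.0246,0,0,0,0,0.085],
  [0.0375,-0.0246,0,0,0,0,0.085],
  [0.0375,-0.0246,0,0,0,0,0.085],
  [0.0375,-0.0246,0,0,0,0,0.085],
])

```text
time: 1.3
tool_pos: [0.4028, -0.41, 0.2716]
tool_rot: [0.0, 0.997, 0.076, 0.0]
contact_force: [-0.2, -1.1, 0.4]
gripper_width: 0.993
```

step_arm([
  [0.0375,-0.0246,0,0,0,0,0.085],
  [0.0375,-0.0246,0,0,0,0,0.085],
  [0.0375,-0.0246,0,0,0,0,0.085],
  [0.0375,-0.0246,0,0,0,0,0.085],
  [0,0,0,0,0,0,0.085],
  [0,0,0,0,0,0,0.085],
])

```text
time: 1.9
tool_pos: [0.5355, -0.2905, 0.2712]
tool_rot: [0.0, 0.997, 0.077, -0.0]
contact_force: [-0.2, -0.1, 0.5]
gripper_width: 0.997
```

Run:
```python
from h import *
togo(0.5353,-0.2917,0.187,8.7)
ci=camera_info('wrist'); im,d=grab_frame('wrist'); C=cloud('wrist',d,ci); save('w1',im); np.savez('w1.npz',im=im,d=d,C=C)
print(np.round(ci['world_from_camera'],3).tolist())
x,y,z=C[...,0],C[...,1],C[...,2]
for lo,hi in [(0.2,0.226),(0.17,0.19)]:
    m=(x>.4)&(x<.65)&(z>lo)&(z<hi)&(d>0.05); k,l=cv2.connectedComponents(m.astype(np.uint8))
    for i in range(1,k):
        p=C[l==i]
        if len(p)>40:
            rc,(w,h),a=cv2.minAreaRect((p[:,:2]*1000).astype(np.float32)); print(lo,len(p),np.round(p.min(0),3),np.round(p.max(0),3),'rect',np.round([*rc,w,h,a],1))
C=np.load('topC.npy'); d0=np.load('top0.npz')['d']
x,y,z=C[...,0],C[...,1],C[...,2]
m=(d0>0)&(x>0.25)&(x<0.75)&(y>-0.2)&(y<0.4)&(z>0.015)
k,l=cv2.connectedComponents(m.astype(np.uint8))
for i in range(1,k):
    p=C[l==i]
    if len(p)>30: print(len(p),p.min(0).round(3),p.max(0).round(3))
```

```text
t 1.9 pos [ 0.5355 -0.2905  0.2712] yaw 8.88 F [-0.2 -0.1  0.5] w 0.997
turn [0.0002 0.0005 0.0031] shift after turn [-0.0004  0.0011  0.0842] shift now [-0.0004  0.0011  0.0842]
[[0.155, -0.945, -0.289, 0.61], [-0.988, -0.148, -0.046, -0.279], [0.001, 0.293, -0.956, 0.413], [0.0, 0.0, 0.0, 1.0]]
0.2 1179 [ 0.529 -0.305  0.2  ] [ 0.546 -0.278  0.223] rect [ 537.6 -291.3   12.9   25.9    9.3]
0.17 5652 [ 0.518 -0.366  0.17 ] [ 0.558 -0.216  0.19 ] rect [ 538.  -291.2   25.9  150.9    9.1]
0.17 442 [ 0.482 -0.32   0.17 ] [ 0.488 -0.294  0.19 ] rect [ 484.4 -306.8    4.8   26.     8.8]
2349 [ 0.476 -0.093  0.015] [0.75  0.064 0.054]
2056 [0.496 0.157 0.015] [0.657 0.219 0.223]
804 [0.354 0.337 0.015] [0.447 0.4   0.089]
592 [ 0.373 -0.045  0.015] [0.447 0.028 0.08 ]
```

View pics/w1.png

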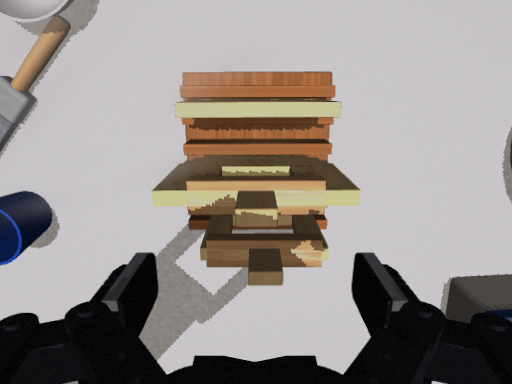

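The lug is at about (256,215) in the wrist view, midway between the fingers, with its centre at about (0.5365, -0.2915).

step_arm([
  [0.001,0.001,0.03,0,0,0,0.085],
  [0,0,0.03,0,0,0,0.085],
  [0,0,0.0242,0,0,0,0.085],
  [0,0,0,0,0,0,0.06],
  [0,0,0,0,0,0,0.02],
  [0,0,0,0,0,0,0.0],
  [0,0,0,0,0,0,0.0],
  [0,0,0,0,0,0,0.0],
])

```text
time: 2.75
tool_pos: [0.537, -0.2926, 0.1895]
tool_rot: [0.001, 0.997, 0.076, 0.001]
contact_force: [-0.3, 0.8, 4.1]
gripper_width: 0.295
```

step_arm([
  [0,0,0,0,0,0,0.0],
  [0,0,0,0,0,0,0.0],
  [0,0,0,0,0,0,0.0],
])

```text
time: 3.05
tool_pos: [0.5371, -0.2926, 0.1895]
tool_rot: [0.001, 0.997, 0.076, 0.001]
contact_force: [-0.3, 1.6, 5.6]
gripper_width: 0.294
```

step_arm([
  [0,0,-0.01,0,0,0,0.0],
  [0,0,-0.02,0,0,0,0.0],
  [0,0,-0.02,0,0,0,0.0],
  [0,0,-0.02,0,0,0,0.0],
  [0,0,-0.02,0,0,0,0.0],
  [0,0,-0.02,0,0,0,0.0],
  [0,0,-0.01,0,0,0,0.0],
  [0,0,0,0,0,0,0.0],
])

```text
time: 3.85
tool_pos: [0.5367, -0.2925, 0.309]
tool_rot: [0.001, 0.997, 0.076, 0.001]
contact_force: [0.7, -1.2, -1.8]
gripper_width: 0.297
```

Run:
```python
from h import *
togo(0.43,0.1745,0.31,0)
im,d=grab_frame('scene'); save('s1',im); C=cloud('scene',d)
im2,d2=grab_frame('wrist'); save('w2',im2)
```

```text
t 3.85 pos [ 0.5367 -0.2925  0.309 ] yaw 8.76 F [ 0.7 -1.2 -1.8] w 0.297
turn [ 0.002  -0.0022  0.1529] shift after turn [-0.1067 -0.467  -0.001 ] shift now [-0.0343 -0.4778 -0.0022]
```

View pics/s1.png

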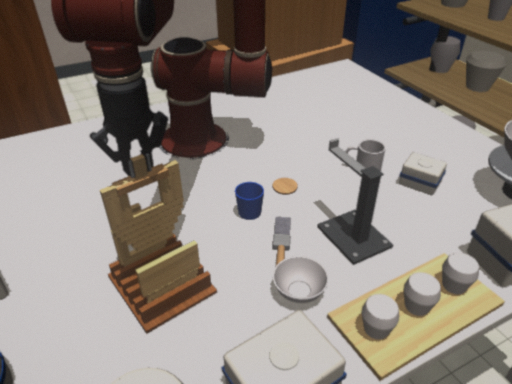

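View pics/w2.png

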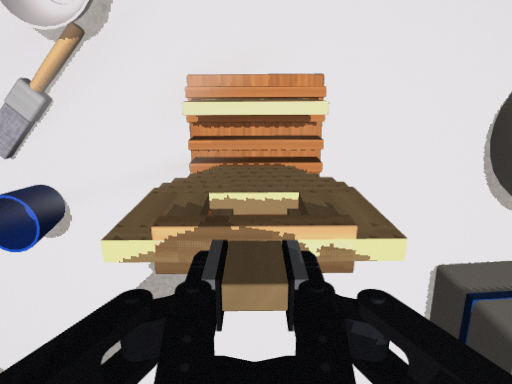

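step_arm([
  [0,-0.02,-0.002,0,0,0,0.0],
  [0,-0.04,0,0,0,0,0.0],
  [0,-0.04,0,0,0,0,0.0],
  [0,-0.04,0,0,0,0,0.0],
  [0,-0.04,0,0,0,0,0.0],
  [0,-0.04,0,0,0,0.05,0.0],
  [0,-0.02,0,0,0,0.05,0.0],
  [0,0,0,0,0,0.053,0.0],
])

```text
time: 4.75
tool_pos: [0.4993, -0.0513, 0.3079]
tool_rot: [-0.001, 1.0, 0.001, -0.001]
contact_force: [-0.1, -0.3, -2.1]
gripper_width: 0.291
```

Run:
```python
from h import *
togo(0.42,0.1745,0.31,0)
```

```text
t 4.75 pos [ 0.4993 -0.0513  0.3079] yaw 0.12 F [-0.1 -0.3 -2.1] w 0.291
turn [-0.0017  0.0017  0.002 ] shift after turn [-0.0793 -0.2258 -0.0021] shift now [-0.0789 -0.2259 -0.0016]
```

step_arm([
  [-0.02,-0.015,-0.002,0,0,0,0.0],
  [-0.03,-0.03,0,0,0,0,0.0],
  [-0.02,-0.04,0,0,0,0,0.0],
  [-0.009,-0.04,0,0,0,0,0.0],
  [0,-0.04,0,0,0,0,0.0],
  [0,-0.04,0,0,0,0,0.0],
  [0,-0.02,0,0,0,0,0.0],
  [0,0,0,0,0,0,0.0],
])

```text
time: 5.55
tool_pos: [0.42, 0.1727, 0.3097]
tool_rot: [-0.0, 1.0, 0.002, -0.001]
contact_force: [-0.4, -0.4, -1.9]
gripper_width: 0.292
```

step_arm([
  [0,0,0,0,0,0,0.0],
  [0,0,0,0,0,0,0.0],
])

```text
time: 5.75
tool_pos: [0.4213, 0.1696, 0.3105]
tool_rot: [0.0, 1.0, -0.0, -0.0]
contact_force: [-0.4, 0.2, -2.1]
gripper_width: 0.289
```

Run:
```python
from h import *
togo(0.42,0.1745,0.2615,0)
for n in ['scene','top','wrist']:
    ci=camera_info(n); im,d=grab_frame(n); save(n+'2',im); C=cloud(n,d,ci); np.savez(n+'2.npz',C=C,d=d)
    x,y,z=C[...,0],C[...,1],C[...,2]
    for nm,m in [('board',(x>.38)&(x<.46)&(y>.08)&(y<.27)&(z>.1)&(z<.275)),('lip',(x>.48)&(x<.52)&(y>.12)&(y<.23)&(z>.207)&(z<.23)),('bar',(x>.51)&(x<.61)&(y>.12)&(y<.23)&(z>.19)&(z<.207)),('col',(x>.6)&(x<.68)&(y>.12)&(y<.23)&(z>.209)&(z<.22))]:
        m=m&(d>0)
        if m.sum()>20:
            p=C[m]; rc,(w,h),a=cv2.minAreaRect((p[:,:2]*1000).astype(np.float32)); print(n,nm,m.sum(),np.percentile(p,2,axis=0).round(4),np.percentile(p,98,axis=0).round(4),np.round([*rc,w,h,a],1))
```

```text
t 5.75 pos [0.4213 0.1696 0.3105] yaw -0.05 F [-0.4  0.2 -2.1] w 0.289
turn [ 0.0005  0.001  -0.0009] shift after turn [-0.0013 -0.0049  0.049 ] shift now [-0.0012 -0.0049  0.049 ]
scene board 1897 [0.4155 0.0937 0.1379] [0.428  0.2387 0.2718] [420.9 167.5 151.9  18.8  89.9]
scene lip 68 [0.4969 0.1604 0.2073] [0.5068 0.1855 0.2217] [501.4 172.6  10.3  27.7   5. ]
scene bar 316 [0.5133 0.1608 0.1934] [0.6065 0.1847 0.2024] [559.8 173.7  99.1  27.2   0.7]
scene col 197 [0.6229 0.1551 0.2113] [0.6583 0.1918 0.2163] [640.8 174.2  41.   37.4  88.1]
top board 162 [0.4121 0.0948 0.1547] [0.4246 0.1521 0.2712] [412.8 125.4  11.8  64.3  11.8]
top lip 98 [0.4962 0.163  0.2082] [0.5038 0.1873 0.2226] [5.000e+02 1.754e+02 7.900e+00 2.530e+01 3.000e-01]
top bar 791 [0.5123 0.1627 0.1947] [0.607  0.187  0.2024] [559.8 175.   26.   98.7  90. ]
top col 374 [0.6212 0.1576 0.2117] [0.6553 0.192  0.2165] [6.387e+02 1.749e+02 3.570e+01 3.580e+01 6.000e-01]
wrist board 8871 [0.4176 0.0986 0.1417] [0.4291 0.2416 0.2709] [4.228e+02 1.703e+02 1.370e+01 1.510e+02 2.000e-01]
wrist lip 471 [0.4994 0.164  0.2171] [0.507  0.1874 0.2202] [503.2 175.6  23.9   7.6  89.9]
wrist bar 2527 [0.5111 0.1641 0.1972] [0.5562 0.1873 0.2003] [5.339e+02 1.759e+02 4.700e+01 2.380e+01 3.000e-01]
```

View pics/scene2.png

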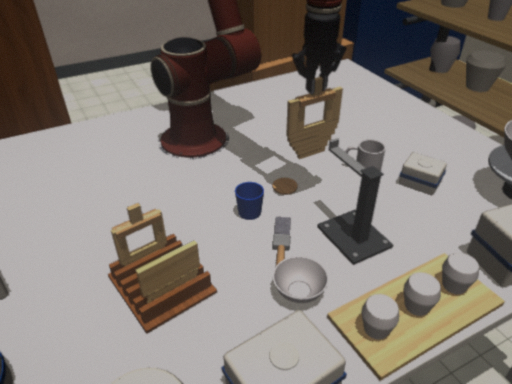

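View pics/wrist2.png

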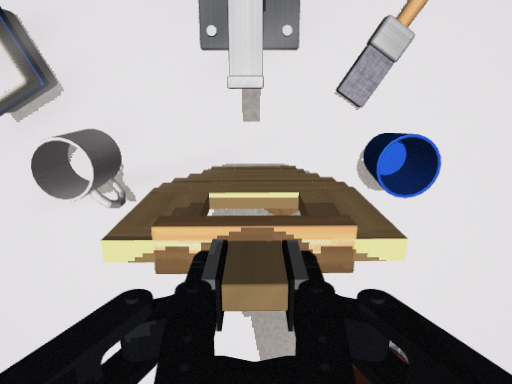

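The board is held level and square about 80 mm in front of the lip. In the wrist view the lip is at (245,82) and the window at (253,203). The board is 5 mm too far toward −y, so I'll shift it, then descend to threading height.

step_arm([
  [0,-0.0055,0.01,0,0,0,0.0],
  [0,0,0.02,0,0,0,0.0],
  [0,0,0.019,0,0,0,0.0],
  [0,0,0,0,0,0,0.0],
  [0,0,0,0,0,0,0.0],
])

```text
time: 6.4
tool_pos: [0.4214, 0.1756, 0.2616]
tool_rot: [0.0, 1.0, -0.0, -0.001]
contact_force: [1.3, 1.0, -1.7]
gripper_width: 0.292
```

Run:
```python
from h import *
togo(0.591,0.1752,0.2615,0)
for n in ['scene','wrist']:
    ci=camera_info(n); im,d=grab_frame(n); C=cloud(n,d,ci)
    save(n+'3',cv2.resize(im[60:210,240:420],None,fx=4,fy=4) if n=='scene' else im)
    x,y,z=C[...,0],C[...,1],C[...,2]
    for nm,m in [('board',(x>.38)&(x<.46)&(y>.08)&(y<.27)&(z>.07)&(z<.235)),('lip',(x>.48)&(x<.52)&(y>.12)&(y<.23)&(z>.207)&(z<.23))]:
        m=m&(d>0)
        if m.sum()>20:
            p=C[m]; rc,(w,h),a=cv2.minAreaRect((p[:,:2]*1000).astype(np.float32)); print(n,nm,m.sum(),np.percentile(p,1,axis=0).round(4),np.percentile(p,99,axis=0).round(4),np.round([*rc,w,h,a],1))
    m=(x>.38)&(x<.46)&(abs(y-.175)<.02)&(z>.05)&(z<.245)&(d>0)
    zz=np.sort(z[m]); g=np.diff(zz); i=np.argmax(g) if len(g) else None
    if i is not None: print('window z gap',zz[i],zz[i+1],'min',zz[:3])
```

```text
t 6.4 pos [0.4214 0.1756 0.2616] yaw -0.03 F [ 1.3  1.  -1.7] w 0.292
turn [ 0.0001  0.0011 -0.0006] shift after turn [1.696e-01 4.000e-04 1.000e-04] shift now [ 0.1696  0.0003 -0.    ]
scene board 1761 [0.4137 0.0991 0.0881] [0.4286 0.2471 0.2329] [420.8 174.3  19.1 154.2   1.1]
scene lip 65 [0.4961 0.1613 0.2079] [0.5073 0.1855 0.2218] [500.8 173.4  11.7  24.9   6.3]
window z gap 0.17739889355769045 0.23949221604176218 min [0.08182429 0.08418883 0.08690505]
wrist board 9241 [0.4173 0.1031 0.0893] [0.4297 0.2498 0.2329] [4.230e+02 1.766e+02 1.360e+01 1.509e+02 2.000e-01]
wrist lip 769 [0.4994 0.1641 0.2168] [0.5074 0.1876 0.2203] [503.4 175.9   8.1  23.7   0. ]
window z gap 0.17593610540048724 0.23848015815041484 min [0.08374422 0.08410622 0.08479771]
```

View pics/scene3.png

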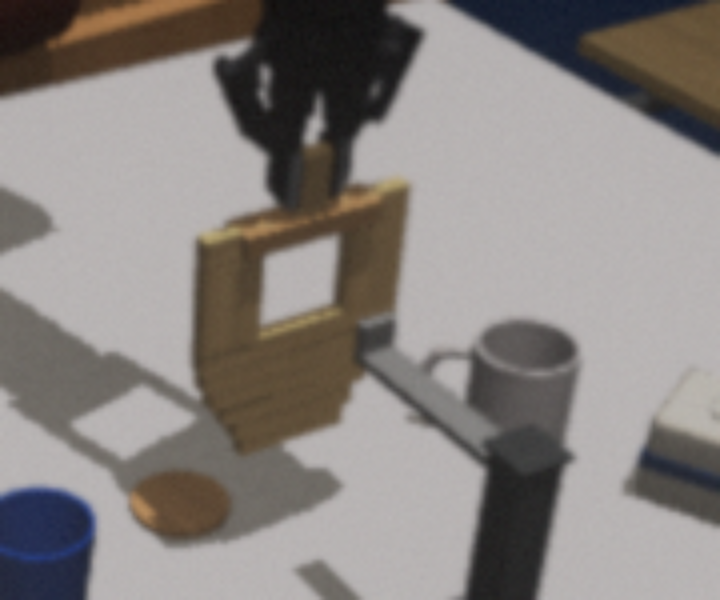

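Window spans z 0.176–0.239, bracketing the lip and bar (0.192–0.220) with 16–19 mm margins, and y is aligned within 1 mm. Threading it now.

step_arm([
  [0.015,0,0,0,0,0,0.0],
  [0.025,0,0,0,0,0,0.0],
  [0.025,0,0,0,0,0,0.0],
  [0.025,0,0,0,0,0,0.0],
  [0.025,0,0,0,0,0,0.0],
  [0.025,0,0,0,0,0,0.0],
  [0.02,0,0,0,0,0,0.0],
  [0.01,0,0,0,0,0,0.0],
])

```text
time: 7.3
tool_pos: [0.5936, 0.1756, 0.2631]
tool_rot: [-0.0, 1.0, -0.0, 0.001]
contact_force: [0.5, 0.4, -1.9]
gripper_width: 0.29
```

step_arm([
  [0,0,0,0,0,0,0.0],
  [0,0,0,0,0,0,0.0],
])

```text
time: 7.5
tool_pos: [0.5913, 0.1758, 0.2625]
tool_rot: [-0.0, 1.0, -0.0, -0.0]
contact_force: [0.2, -0.0, -2.5]
gripper_width: 0.294
```

Run:
```python
from h import *
togo(0.591,0.1752,0.2235,0)
for n in ['scene']:
    im,d=grab_frame(n)
    save(n+'4',cv2.resize(im[40:240,270:450],None,fx=3,fy=3))
```

```text
t 7.5 pos [0.5913 0.1758 0.2625] yaw -0.01 F [ 0.2 -0.  -2.5] w 0.294
turn [-0.0001  0.0001 -0.0002] shift after turn [-0.0003  0.0006  0.039 ] shift now [-0.0003  0.0006  0.039 ]
```

View pics/scene4.png

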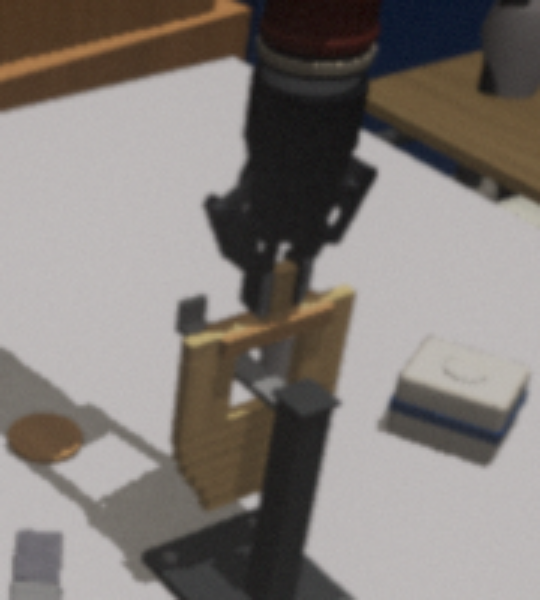

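step_arm([
  [0,0,0.012,0,0,0,0.0],
  [0,0,0.014,0,0,0,0.0],
  [0,0,0.008,0,0,0,0.0],
  [0,0,0.002,0,0,0,0.0],
  [0,0,0,0,0,0,0.0],
  [0,0,0,0,0,0,0.0],
])

```text
time: 8.15
tool_pos: [0.5918, 0.1757, 0.2263]
tool_rot: [-0.0, 1.0, -0.0, 0.0]
contact_force: [0.7, -1.2, -1.9]
gripper_width: 0.293
```

step_arm([
  [0,0,0.002,0,0,0,0.0],
  [0,0,0,0,0,0,0.0],
])

```text
time: 8.35
tool_pos: [0.5917, 0.1757, 0.2242]
tool_rot: [-0.0, 1.0, -0.0, 0.0]
contact_force: [-0.1, -0.3, -2.0]
gripper_width: 0.295
```

step_arm([
  [0,0,0.0015,0,0,0,0.0],
  [0,0,0,0,0,0,0.0],
])

```text
time: 8.55
tool_pos: [0.5919, 0.1757, 0.2235]
tool_rot: [-0.0, 1.0, -0.0, 0.0]
contact_force: [-1.0, -0.3, 0.9]
gripper_width: 0.294
```

step_arm([
  [0,0,0.001,0,0,0,0.0],
  [0,0,0,0,0,0,0.0],
])

```text
time: 8.75
tool_pos: [0.592, 0.1757, 0.2234]
tool_rot: [-0.0, 1.0, -0.0, 0.001]
contact_force: [-3.4, -0.6, 4.8]
gripper_width: 0.297
```

Contact at TCP z 0.2235, as expected. Releasing.

step_arm([
  [0,0,-0.001,0,0,0,0.03],
  [0,0,0,0,0,0,0.04],
  [0,0,0,0,0,0,0.05],
  [0,0,0,0,0,0,0.05],
  [0,0,-0.01,0,0,0,0.055],
  [0,0,-0.03,0,0,0,0.055],
  [0,0,-0.04,0,0,0,0.055],
  [0,0,-0.03,0,0,0,0.055],
])

```text
time: 9.55
tool_pos: [0.592, 0.1758, 0.3359]
tool_rot: [-0.0, 1.0, -0.0, 0.001]
contact_force: [0.6, -0.6, -0.1]
gripper_width: 0.642
```

Run:
```python
from h import *
togo(0.4776,-0.3074,0.33,8.8)
for n in ['scene','top']:
    ci=camera_info(n); im,d=grab_frame(n); C=cloud(n,d,ci)
    save(n+'5',cv2.resize(im[40:240,270:450],None,fx=3,fy=3) if n=='scene' else im)
    x,y,z=C[...,0],C[...,1],C[...,2]
    for nm,m in [('lug',(x>.51)&(x<.63)&(y>.12)&(y<.23)&(z>.222)&(z<.262)),('board',(x>.51)&(x<.63)&(y>.08)&(y<.27)&(z>.207)&(z<.222)&(abs(y-.175)>.03))]:
        m=m&(d>0)
        if m.sum()>20:
            p=C[m]; rc,(w,h),a=cv2.minAreaRect((p[:,:2]*1000).astype(np.float32)); print(n,nm,m.sum(),np.percentile(p,1,axis=0).round(4),np.percentile(p,99,axis=0).round(4),np.round([*rc,w,h,a],1))
```

```text
t 9.55 pos [0.592  0.1758 0.3359] yaw -0.01 F [ 0.6 -0.6 -0.1] w 0.642
turn [-0.0002 -0.0025 -0.1538] shift after turn [-0.1869  0.46    0.0059] shift now [-0.1143  0.4832  0.0054]
scene lug 193 [0.5838 0.1597 0.2227] [0.5977 0.1867 0.2581] [590.6 173.3  29.2  15.7  84.7]
scene board 307 [0.5776 0.099  0.2075] [0.6045 0.2485 0.2185] [591.  174.3 152.   28.4  89.3]
top lug 239 [0.5829 0.1625 0.2234] [0.5952 0.1878 0.2582] [588.7 175.4  13.   25.8   3.9]
top board 591 [0.5758 0.1012 0.2076] [0.6015 0.2502 0.2185] [5.888e+02 1.761e+02 2.680e+01 1.508e+02 1.000e-01]
```

View pics/scene5.png

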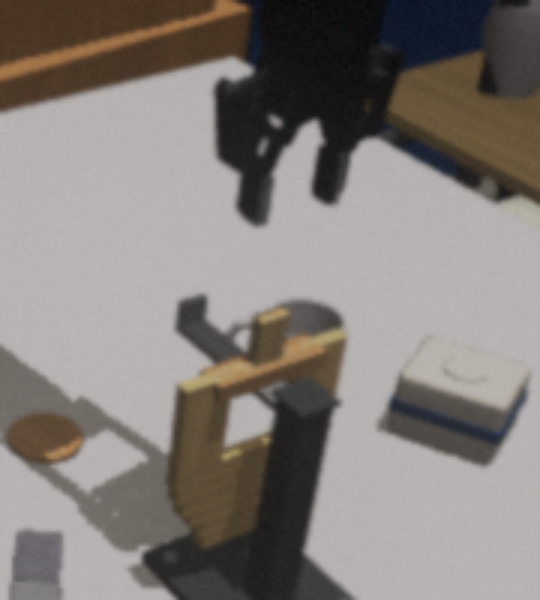

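The large board hangs square at x≈0.590 with the lip visible in front of it. Going back for the small one.

step_arm([
  [0,0,0,0,0,-0.077,0.07],
  [0,0,0,0,0,-0.077,0.085],
  [-0.017,0.0418,0,0,0,0,0.085],
  [-0.017,0.0418,0,0,0,0,0.085],
  [-0.017,0.0418,0,0,0,0,0.085],
  [-0.017,0.0418,0,0,0,0,0.085],
  [-0.017,0.0418,0,0,0,0,0.085],
  [-0.017,0.0418,0,0,0,0,0.085],
])

```text
time: 10.45
tool_pos: [0.5284, -0.0893, 0.3322]
tool_rot: [-0.0, 0.997, 0.077, -0.0]
contact_force: [-0.5, -0.3, -0.8]
gripper_width: 0.996
```

step_arm([
  [-0.017,0.0418,0.015,0,0,0,0.085],
  [-0.017,0.0418,0.02,0,0,0,0.085],
  [-0.017,0.0418,0.02,0,0,0,0.085],
  [-0.017,0.0418,0.02,0,0,0,0.085],
  [-0.016,0.042,0.02,0,0,0,0.085],
  [0,0,0,0,0,0,0.085],
  [0,0,0,0,0,0,0.085],
  [0,0,0,0,0,0,0.085],
])

```text
time: 11.25
tool_pos: [0.4787, -0.3069, 0.2381]
tool_rot: [0.0, 0.997, 0.077, 0.0]
contact_force: [0.8, 0.7, 1.2]
gripper_width: 0.993
```

Run:
```python
from h import *
togo(0.479,-0.3077,0.1592,8.8)
ci=camera_info('wrist'); im,d=grab_frame('wrist'); C=cloud('wrist',d,ci); save('w6',im)
x,y,z=C[...,0],C[...,1],C[...,2]
for lo,hi in [(0.175,0.196),(0.14,0.16)]:
    m=(x>.4)&(x<.53)&(y>-.42)&(y<-.2)&(z>lo)&(z<hi)&(d>0.05); k,l=cv2.connectedComponents(m.astype(np.uint8))
    for i in range(1,k):
        p=C[l==i]
        if len(p)>40:
            rc,(w,h),a=cv2.minAreaRect((p[:,:2]*1000).astype(np.float32)); print(lo,len(p),np.round(p.min(0),3),np.round(p.max(0),3),'rect',np.round([*rc,w,h,a],1))
```

```text
t 11.25 pos [ 0.4787 -0.3069  0.2381] yaw 8.85 F [0.8 0.7 1.2] w 0.993
turn [ 0.0002 -0.0006  0.0009] shift after turn [0.0002 0.0009 0.0789] shift now [0.0001 0.0008 0.0789]
0.175 1126 [ 0.472 -0.321  0.175] [ 0.487 -0.294  0.193] rect [ 479.4 -307.6   12.8   26.     9.2]
0.14 4710 [ 0.46  -0.363  0.14 ] [ 0.5   -0.252  0.16 ] rect [ 479.4 -307.5   26.9  110.6    9. ]
```

View pics/w6.png

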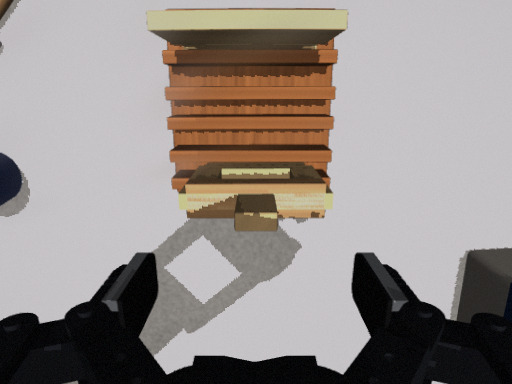

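The small lug is at (256,212) in the wrist view, centred between the fingers. Descending and closing.

step_arm([
  [0.0002,0.0008,0.03,0,0,0,0.085],
  [0,0,0.03,0,0,0,0.085],
  [0,0,0.0185,0,0,0,0.085],
  [0,0,0,0,0,0,0.06],
  [0,0,0,0,0,0,0.02],
  [0,0,0,0,0,0,0.0],
  [0,0,0,0,0,0,0.0],
  [0,0,0,0,0,0,0.0],
])

```text
time: 12.1
tool_pos: [0.4796, -0.3085, 0.1613]
tool_rot: [0.001, 0.997, 0.077, 0.001]
contact_force: [-0.1, 1.3, 4.9]
gripper_width: 0.292
```

step_arm([
  [0,0,0,0,0,0,0.0],
  [0,0,0,0,0,0,0.0],
  [0,0,0,0,0,0,0.0],
])

```text
time: 12.4
tool_pos: [0.4796, -0.3086, 0.1613]
tool_rot: [0.001, 0.997, 0.077, 0.001]
contact_force: [-0.3, 1.6, 6.7]
gripper_width: 0.294
```

step_arm([
  [0,0,-0.01,0,0,0,0.0],
  [0,0,-0.02,0,0,0,0.0],
  [0,0,-0.025,0,0,0,0.0],
  [0,0,-0.03,0,0,0,0.0],
  [0,0,-0.03,0,0,0,0.0],
  [0,0,-0.02,0,0,0,0.0],
  [0,0,-0.01,0,0,0,0.0],
  [0,0,0,0,0,0,0.0],
])

```text
time: 13.2
tool_pos: [0.479, -0.3086, 0.3059]
tool_rot: [0.001, 0.997, 0.077, 0.001]
contact_force: [0.2, 0.0, 0.3]
gripper_width: 0.29
```

Run:
```python
from h import *
togo(0.41,0.1752,0.30,0)
im,d=grab_frame('scene'); save('s7',im)
```

```text
t 13.2 pos [ 0.479  -0.3086  0.3059] yaw 8.8 F [0.2 0.  0.3] w 0.29
turn [ 0.0022 -0.002   0.1536] shift after turn [-0.069  -0.4838  0.0059] shift now [ 0.0058 -0.4887  0.0048]
```

View pics/s7.png

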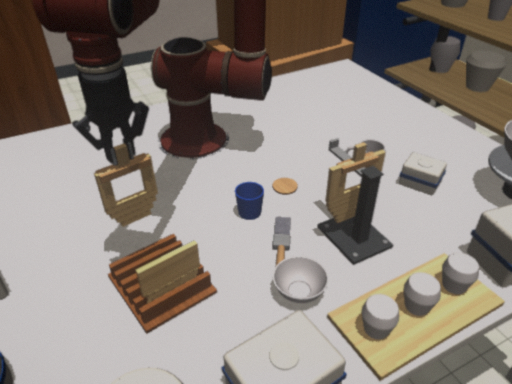

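step_arm([
  [0,-0.02,0,0,0,0,0.0],
  [0,-0.04,0,0,0,0,0.0],
  [0,-0.045,0,0,0,0,0.0],
  [0,-0.045,0,0,0,0,0.0],
  [0,-0.045,0,0,0,0,0.0],
  [0,-0.045,0,0,0,0,0.0],
  [0,-0.045,0,0,0,0,0.0],
  [0,-0.045,0,0,0,0,0.0],
])

```text
time: 14.05
tool_pos: [0.4267, 0.0196, 0.3018]
tool_rot: [-0.0, 0.997, 0.077, -0.001]
contact_force: [1.1, -0.1, 0.2]
gripper_width: 0.292
```

step_arm([
  [0,-0.045,0,0,0,0,0.0],
  [0,-0.045,0,0,0,0,0.0],
  [0,-0.04,0,0,0,0,0.0],
  [0,-0.02,0,0,0,0.05,0.0],
  [0,0,0,0,0,0.05,0.0],
  [0,0,0,0,0,0.0535,0.0],
  [0,0,0,0,0,0,0.0],
  [0,0,0,0,0,0,0.0],
])

```text
time: 14.85
tool_pos: [0.4046, 0.166, 0.3026]
tool_rot: [0.0, 1.0, 0.001, -0.001]
contact_force: [-0.2, -0.1, -0.5]
gripper_width: 0.291
```

```bash
cat > m.py <<'E'
from h import *
import sys
for n in ['scene','wrist']:
    ci=camera_info(n); im,d=grab_frame(n); C=cloud(n,d,ci)
    save(n+sys.argv[1],cv2.resize(im[60:210,240:420],None,fx=4,fy=4) if n=='scene' else im)
    x,y,z=C[...,0],C[...,1],C[...,2]
    for nm,m in [('board',(x>.37)&(x<.46)&(y>.08)&(y<.27)&(z>.07)&(z<.235)),('lip',(x>.48)&(x<.52)&(y>.12)&(y<.23)&(z>.207)&(z<.23))]:
        m=m&(d>0)
        if m.sum()>20:
            p=C[m]; rc,(w,h),a=cv2.minAreaRect((p[:,:2]*1000).astype(np.float32)); print(n,nm,m.sum(),np.percentile(p,1,axis=0).round(4),np.percentile(p,99,axis=0).round(4),np.round([*rc,w,h,a],1))
    m=(x>.37)&(x<.46)&(abs(y-.175)<.02)&(z>.05)&(z<.29)&(d>0)
    zz=np.sort(z[m]); g=np.diff(zz); i=np.argmax(g) if len(g) else None
    if i is not None: print('window z gap',zz[i],zz[i+1],'min',zz[:3])
E
python3 - <<'E'
from h import *
togo(0.41,0.1752,0.263,0)
E
python3 m.py 8
```

```text
t 14.85 pos [0.4046 0.166  0.3026] yaw 0.07 F [-0.2 -0.1 -0.5] w 0.291
turn [0.0006 0.0025 0.0013] shift after turn [ 0.0054 -0.0092  0.0396] shift now [ 0.0055 -0.0092  0.0396]
scene board 818 [0.3956 0.1095 0.1556] [0.4107 0.2175 0.2341] [4.028e+02 1.641e+02 1.700e+01 1.112e+02 2.000e-01]
scene lip 64 [0.4954 0.1608 0.2075] [0.5071 0.1854 0.2217] [5.014e+02 1.729e+02 1.200e+01 2.540e+01 4.000e-01]
window z gap 0.22551807811132507 0.24439417358278692 min [0.15344264 0.153655   0.15414841]
wrist board 4478 [0.3983 0.1136 0.1537] [0.4107 0.2197 0.2338] [4.042e+02 1.667e+02 1.320e+01 1.106e+02 2.000e-01]
wrist lip 541 [0.4995 0.1639 0.2124] [0.5069 0.1876 0.2205] [5.032e+02 1.758e+02 7.500e+00 2.400e+01 1.000e-01]
window z gap 0.2145446217387436 0.276397383884324 min [0.15131509 0.15140729 0.15178143]
```

View pics/wrist8.png

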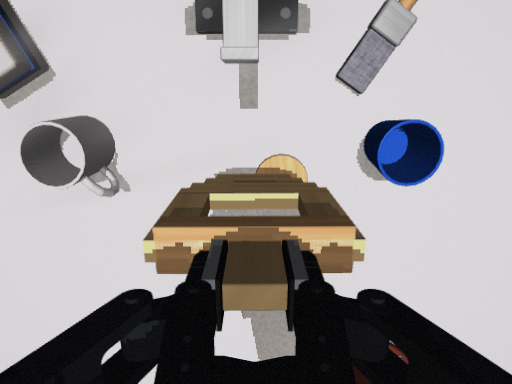

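step_arm([
  [0,-0.004,0.008,0,0,0,0.0],
  [0,-0.005,0.015,0,0,0,0.0],
  [0,0,0.015,0,0,0,0.0],
  [0,0,0,0,0,0,0.0],
  [0,0,0,0,0,0,0.0],
])

```text
time: 15.45
tool_pos: [0.4046, 0.1751, 0.2649]
tool_rot: [0.0, 1.0, 0.0, -0.001]
contact_force: [-0.2, -0.2, -1.4]
gripper_width: 0.294
```

```bash
python3 - <<'E'
from h import *
togo(0.539,0.1752,0.263,0)
E
python3 m.py 9
```

```text
t 15.45 pos [0.4046 0.1751 0.2649] yaw 0.03 F [-0.2 -0.2 -1.4] w 0.294
turn [0.0006 0.002  0.0005] shift after turn [ 1.344e-01 -1.000e-04  1.900e-03] shift now [ 1.344e-01 -1.000e-04  1.700e-03]
scene board 1030 [0.3957 0.1182 0.1185] [0.411  0.2279 0.2329] [402.3 173.5  19.4 114.2   0.6]
scene lip 64 [0.4965 0.1603 0.2074] [0.5064 0.1847 0.223 ] [501.9 173.   25.1  10.4  83.6]
window z gap 0.17896436932207516 0.23963476709850384 min [0.11702322 0.11753021 0.11798232]
wrist board 5467 [0.3988 0.1219 0.1166] [0.4115 0.2296 0.2204] [4.050e+02 1.758e+02 1.360e+01 1.108e+02 2.000e-01]
wrist lip 800 [0.4995 0.1636 0.2076] [0.5069 0.1875 0.2204] [503.2 175.6  24.    7.5  89.8]
window z gap 0.1775446260788946 0.2394847889668726 min [0.11527989 0.11528097 0.11535572]
```

View pics/scene9.png

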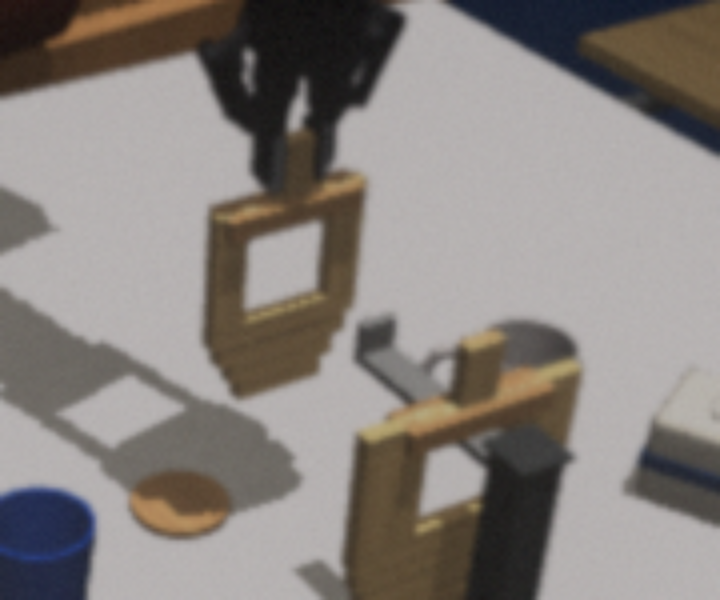

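step_arm([
  [0.012,0,0,0,0,0,0.0],
  [0.022,0,0,0,0,0,0.0],
  [0.025,0,0,0,0,0,0.0],
  [0.025,0,0,0,0,0,0.0],
  [0.025,0,0,0,0,0,0.0],
  [0.018,0,0,0,0,0,0.0],
  [0.008,0,0,0,0,0,0.0],
  [0.0025,0,0,0,0,0,0.0],
])

```text
time: 16.35
tool_pos: [0.5433, 0.1751, 0.2664]
tool_rot: [-0.0, 1.0, -0.0, 0.0]
contact_force: [0.2, -0.2, -0.9]
gripper_width: 0.292
```

step_arm([
  [0,0,0,0,0,0,0.0],
  [0,0,0.012,0,0,0,0.0],
  [0,0,0.014,0,0,0,0.0],
  [0,0,0.008,0,0,0,0.0],
  [0,0,0.002,0,0,0,0.0],
  [0,0,0,0,0,0,0.0],
  [0,0,0,0,0,0,0.0],
])

```text
time: 17.05
tool_pos: [0.5428, 0.1753, 0.2304]
tool_rot: [-0.0, 1.0, 0.0, 0.0]
contact_force: [0.7, 0.3, -0.8]
gripper_width: 0.297
```

Run:
```python
from h import *
togo(0.539,0.1752,0.2255,0)
for n in ['scene','top']:
    im,d=grab_frame(n)
    save(n+'10',cv2.resize(im[40:240,270:450] if n=='scene' else im[60:240,70:250],None,fx=3,fy=3))
```

```text
t 17.05 pos [0.5428 0.1753 0.2304] yaw 0.02 F [ 0.7  0.3 -0.8] w 0.297
turn [-0.0001 -0.0006  0.0003] shift after turn [-0.0038  0.0001  0.0049] shift now [-0.0038  0.0001  0.0049]
```

View pics/scene10.png

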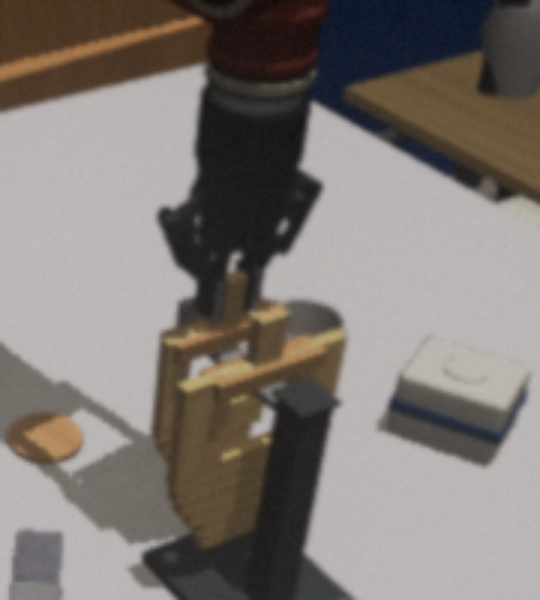

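The small board is threaded in front of the large one, with a gap between them. I'm lowering it until it touches.

step_arm([
  [0,0,0.003,0,0,0,0.0],
  [0,0,0,0,0,0,0.0],
])

```text
time: 17.35
tool_pos: [0.5425, 0.1752, 0.2269]
tool_rot: [0.0, 1.0, 0.0, -0.0]
contact_force: [-0.3, 0.4, -1.4]
gripper_width: 0.289
```

step_arm([
  [0,0,0.0015,0,0,0,0.0],
  [0,0,0,0,0,0,0.0],
])

```text
time: 17.55
tool_pos: [0.5425, 0.1752, 0.2254]
tool_rot: [0.0, 1.0, 0.0, -0.0]
contact_force: [-0.0, -0.1, -1.0]
gripper_width: 0.297
```

step_arm([
  [0,0,0.001,0,0,0,0.0],
  [0,0,0,0,0,0,0.0],
])

```text
time: 17.75
tool_pos: [0.5426, 0.1752, 0.2252]
tool_rot: [0.0, 1.0, 0.0, 0.0]
contact_force: [-1.4, -0.9, 1.9]
gripper_width: 0.291
```

step_arm([
  [0,0,0,0,0,0,0.03],
  [0,0,0,0,0,0,0.04],
  [0,0,0,0,0,0,0.05],
  [0,0,0,0,0,0,0.05],
  [0,0,-0.01,0,0,0,0.055],
  [0,0,-0.03,0,0,0,0.055],
  [0,0,-0.04,0,0,0,0.055],
  [0,0,-0.03,0,0,0,0.055],
])

```text
time: 18.55
tool_pos: [0.5429, 0.1753, 0.3379]
tool_rot: [-0.0, 1.0, 0.0, 0.001]
contact_force: [0.7, -0.0, -0.2]
gripper_width: 0.644
```

step_arm([
  [0,0,-0.02,0,0,0,0.055],
  [-0.03,0,0,0,0,0,0.055],
  [-0.04,0,0,0,0,0,0.055],
  [-0.04,0,0,0,0,0,0.055],
  [-0.03,0,0,0,0,0,0.055],
  [0,0,0,0,0,0,0.055],
  [0,0,0,0,0,0,0.055],
  [0,0,0,0,0,0,0.055],
])

```text
time: 19.35
tool_pos: [0.4032, 0.1752, 0.355]
tool_rot: [-0.0, 1.0, 0.0, 0.0]
contact_force: [-0.6, -0.5, -0.0]
gripper_width: 0.642
```

```bash
cat > f.py <<'E'
from h import *
for n in ['scene','top','wrist']:
    ci=camera_info(n); im,d=grab_frame(n); C=cloud(n,d,ci)
    save(n+'11',im)
    x,y,z=C[...,0],C[...,1],C[...,2]
    for nm,lo,hi in [('large',.568,.615),('small',.512,.568)]:
        m=(d>0)&(x>lo)&(x<hi)&(y>.08)&(y<.27)&(z>.207)&(z<.222)
        if m.sum()>20:
            p=C[m]; rc,(w,h),a=cv2.minAreaRect((p[:,:2]*1000).astype(np.float32)); print(n,nm,m.sum(),np.percentile(p,1,axis=0).round(4),np.percentile(p,99,axis=0).round(4),np.round([*rc,w,h,a],1))
        m=(d>0)&(x>lo)&(x<hi)&(y>.08)&(y<.27)&(z>.225)&(z<.27)
        if m.sum()>20: print('  lug',C[m].min(0).round(4),C[m].max(0).round(4))
togo(0,0,0,0)
E
python3 f.py
```

```text
scene large 511 [0.577  0.0991 0.2073] [0.6048 0.2479 0.2206] [591.1 174.2 152.2  30.7  88.8]
  lug [0.5831 0.159  0.225 ] [0.599  0.1884 0.2586]
scene small 295 [0.527  0.1185 0.2071] [0.555  0.2226 0.2215] [540.4 172.  109.9  29.7  89.6]
  lug [0.5333 0.1586 0.2253] [0.5487 0.1873 0.2582]
top large 944 [0.5758 0.1021 0.2074] [0.6015 0.249  0.2202] [588.6 176.5 151.5  26.6  89.9]
  lug [0.5825 0.1623 0.2251] [0.5954 0.1883 0.2583]
top small 717 [0.5253 0.1211 0.2076] [0.5504 0.2291 0.2188] [5.382e+02 1.758e+02 2.600e+01 1.106e+02 4.000e-01]
  lug [0.5319 0.1616 0.2252] [0.5439 0.1881 0.2585]
wrist small 2965 [0.5299 0.1221 0.2084] [0.5451 0.2292 0.2189] [537.4 175.7 110.5  16.2  89.9]
  lug [0.5362 0.1626 0.2251] [0.5375 0.1886 0.2504]
t 19.5 pos [0.4033 0.1751 0.3544] yaw -0.01 F [0.1 0.5 0.5] w 0.648
turn [ 0.0003  0.0009 -0.0002] shift after turn [-0.4033  0.1751  0.3544] shift now [-0.4029  0.1751  0.3548]
```

View pics/scene11.png

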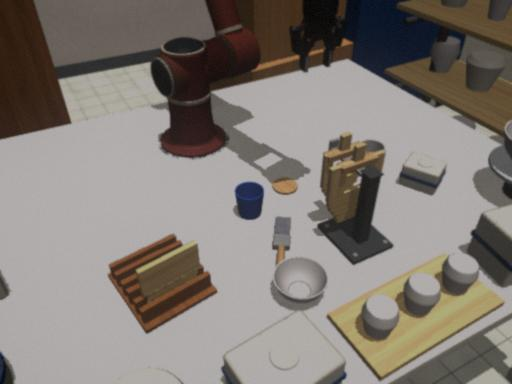

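View pics/wrist11.png

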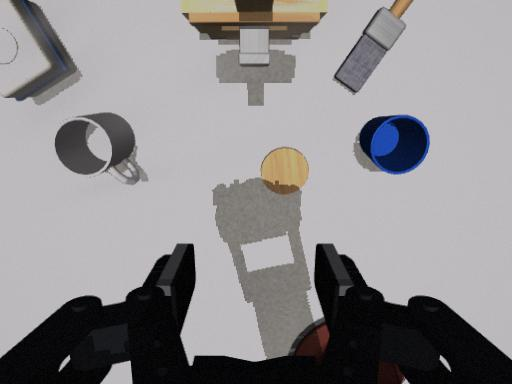

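Both boards hang behind the lip (wrist view (254,60)), clear of each other and of the column. The solid board still stands in its slot (scene view (168,273)). Handing in after one more stillness check.

step_arm([
  [0,0,0,0,0,0,0.055],
  [0,0,0,0,0,0,0.055],
  [0,0,0,0,0,0,0.055],
  [0,0,0,0,0,0,0.055],
  [0,0,0,0,0,0,0.055],
  [0,0,0,0,0,0,0.055],
])

```text
time: 20.1
tool_pos: [0.4026, 0.1752, 0.3546]
tool_rot: [-0.0, 1.0, 0.0, 0.0]
contact_force: [0.1, 0.3, -0.4]
gripper_width: 0.645
```

```bash
python3 f.py && python3 -c "
from plant import job_done; print(job_done())"
```

```text
scene large 507 [0.579  0.0999 0.2075] [0.6049 0.2484 0.2206] [5.913e+02 1.748e+02 2.980e+01 1.521e+02 2.000e-01]
  lug [0.5836 0.1595 0.2251] [0.5984 0.187  0.258 ]
scene small 294 [0.5271 0.1181 0.2073] [0.5551 0.2231 0.2209] [541.3 172.1 109.3  30.7  89.4]
  lug [0.533  0.1584 0.2251] [0.5488 0.1863 0.2594]
top large 940 [0.5758 0.1015 0.2073] [0.6016 0.2493 0.2203] [588.9 176.1 150.9  26.6  89.7]
  lug [0.5827 0.1622 0.225 ] [0.5951 0.1886 0.2594]
top small 720 [0.5254 0.1209 0.208 ] [0.5505 0.2295 0.2191] [538.4 176.2  25.6 111.5   0.7]
  lug [0.5319 0.1617 0.2256] [0.5442 0.1877 0.2584]
wrist small 2872 [0.5298 0.1221 0.2086] [0.5446 0.2291 0.2189] [5.372e+02 1.757e+02 1.560e+01 1.102e+02 1.000e-01]
  lug [0.5363 0.1627 0.2251] [0.5375 0.1887 0.2484]
t 20.25 pos [0.4026 0.1752 0.3547] yaw 0.02 F [ 1.2 -0.9 -0.3] w 0.646
turn [-0.0001 -0.0001  0.0003] shift after turn [-0.4026  0.1752  0.3547] shift now [-0.4027  0.1751  0.3546]
the job is handed in; nothing more can be done
None
```

Both windowed boards are on the hook, and I handed the job in at about 20 s. I hung the large one first (centre x ≈ 0.590) and then the small one in front of it (x ≈ 0.540).

- **Position:** both boards hang square on the straight part of the bar, behind the lip. There is about 20 mm or more between the lip and the small board and between the two boards, and about 17 mm between the large board and the column.
- **Stillness:** two sets of pictures about 0.75 s apart agreed to within about 1 mm, which is the measurement noise.
- **Robot and stand:** the gripper was well clear of everything at hand-in. The solid board is still in its slot in the stand.
- **Forces:** no reading between moves exceeded about 7 N.
- **Disagreements:** the cameras differed from each other by 2–4 mm, within what the gaps allow. No check failed.

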